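Try, unlatch and hold open the cover of a board test fixture

ROBOT

A 6-joint arm with a two-finger parallel gripper is mounted at the origin on the work surface. World frame = base frame: x ahead of the robot, y to its left, z up, the work surface at z = 0. Lengths are in m, angles in degrees, forces in N, time in s.
With the tool pointing down it reaches from about 0.4 to 0.825 m from the base axis. Payload 7 kg.
Tool frame: the origin (TCP) lies midway between the tips of the shut fingers; the grasp point (between the pads) lies 19 mm behind it; z points along the fingers, y is the line along which they close (so a half turn about z gives the same grasp; the last joint's range is limited). The gripper opens to 88 mm and grips with 3 to 60 N. Pads are 19 mm wide; open, the fingers measure 130 mm over their backs; the gripper's body (78 mm by 193 mm) begins 47 mm behind the grasp point.
Start: joints at [81.939, 20.546, 0.682, 0, -70.136, -16.507], TCP at [0.281, 0.614, 0.227] pointing down, gripper open.
Joint ranges: [-176.03, 176.03], [-82.01, 121.73], [-58.28, 71.71], [-173.87, 95.51], [-174.79, -0.11], [-173.66, 173.66]. Speed limits (degrees/s): [136.94, 136.94, 172.46, 180, 180, 180].

INTERFACE

Orientations are given as [roll, pitch, yaw] about the fixed x, y, z axes, in that order (R = Rz(yaw) Ry(pitch) Rx(roll)).
In Python, from plant import ctrl gives the robot as it stands. The module is installed in compiled form; this text tells all that it offers.
- The arm moves only by the tool send_rows, never from a script. Its argument "plan" is a list that holds one entry, the list of rows, each a list of 6 numbers: the shift along the tool's x, y, z in cm, then the turn, a rotation vector about the tool's x, y, z in degrees. A call has 1 to 8 rows; each row is the pose to reach, as a shift and turn from the pose commanded when the call began, along the tool's axes at that moment; what a row does not reach only later rows make up. A row lasts 1/12 s, in which the tool goes at most 41.7 mm and 7.16 degrees, less where a joint would pass 70% of its speed; a pose out of reach is approached as far as the arm can. A call with a gripper value outside its range is refused whole. "fingers" is the opening, from 0 (shut) to 1 (fully open), set as the call begins (left out, the last holds). The fingers move at their own pace and stop on an object; the grip force is fixed at half the most. Time passes only in rows, so rows that repeat a pose let the fingers close. It gives the time, the measured TCP pose, the force, the opening and the grip force at its end, in the units of the state.
- ctrl.get_obs(): the state, without advancing time (a new reading comes with each control period).
- ctrl.snapshot(name): name is "scene" or "top" or "wrist"; returns a dict with "img" (420x560x3 uint8, red, green, blue), "K" (3x3 intrinsics, pixels), "pose" (4x4, takes a point from camera to world coordinates). Camera axes: x right, y down, z forward; pixel columns grow to the right and rows downward; lengths in m; the calibration is good to about 2 mm. A picture is of the moment at which its call begins. There is no depth.
- ctrl.close_job(): hands the job in; it is judged then, once.
The state is a dict: "clock": time; "joint_pos": joint angles; "qvel": joint speeds; "tau": joint torques, N m; "tool_pos": TCP position; "orientation": TCP orientation; "force": force on the tool from outside, world axes, zero at the start; "moment": the same for the moment, N m; "opening": finger opening in m; "gripper_force": force on a finger pad.
Only numpy, scipy, OpenCV 4.12 (cv2) and the standard library are available. Lean on these libraries where they do the work, as an engineer would, in place of code of your own. Each camera call takes 0.05 s, during which the arm holds its last target. There are 200 camera calls.

TASK

Open the hinged cover of the board test fixture and hold it open so that a colleague can take out the board; it may or may not be held by its slide catch, which cannot be seen from outside. Before touching the catch, tug the cover's handle up to feel whether it is caught; if it is, do not force it, but go and slide the catch's knob all the way away from the handle. Then swing the cover up by its handle, 60 degrees or more, and finish still holding it there, since it falls shut when let go; leave everything else on the bench where it stands.

Things in the scene. Friction and masses are not known exactly. Their poses are not given: they have to be found in the camera images.
- fixture: Board test fixture, a grey metal box fixed to the bench, front towards the robot, yaw up to 0.28 rad either way. Origin on the bench under the housing; x to the rear, y left as seen from the robot, z up. Housing x -95 to 105, y -152 to 152 mm, 85 mm high; in front of it (x -155 to -95) a shelf 50 mm high that carries the slide catch on its left half.
- cover (a joint): Cover's opening angle, rad: 0 closed, 1.40 stop; front edge and handle rise. Flat aluminium frame with clear window, 173 x 290 x 16 mm, top 102 mm above the bench when closed, hinged along the rear. No stay: it falls shut from any angle. Lifting it takes 1.5 to 4 N at the handle. When caught it has play of about 0.02 rad (4 mm at the handle), then stops dead.
- handle (a point): Middle of the bar of the cover's bow handle: round steel bar 10 mm thick, 100 mm long, parallel to the hinge, 42 mm in front of the cover's front edge and in line with the cover (closed: fixture x -137, y 0, z 95 mm, 45 mm above the shelf). It moves with the cover on a circle of 227 mm about the hinge line. The bar can turn between the fingers.
- cover_hinge (a point): Middle of the cover's hinge line, at fixture x 90, y 0, z 94 mm; the line runs along fixture y.
- bolt (a joint): How far the slide catch is drawn, m: 0 home, 0.020 drawn to its stop (always clear of the cover). Starts anywhere from 0 to 0.010; the strike plate inside is set differently each time, so this does not tell whether the cover is caught. Friction about 2.5 N; it stays where it is left.
- knob (a point): Middle of the top of the slide catch's knob: upright black cylinder 16 mm across, 64 to 94 mm above the bench on a thinner stem, at fixture x -122, y 120 mm when home. Slide it along fixture +y, away from the handle, to release. Beside it, towards the handle, is the catch's closed steel guide box (fixture x -127 to -97, y 44 to 81 mm, 76 mm high).
- spool_a: Bystander: solder spool standing to the left of the fixture, 58 mm across, 56 mm high. Origin at the middle of its underside, z up.
- spool_b: Bystander: solder spool with a flux bottle stuck in it, 58 mm across, 116 mm high, farther left. Origin at the middle of its underside.
- flux: Bystander: small bottle, 38 mm across, 85 mm high, to the right. Origin at the middle of its underside.
- tin: Bystander: metal tin of copper wool, 76 mm across, 42 mm high, right of the fixture. Origin at the middle of its underside.
- pliers: Bystander: long-nose pliers lying flat, 155 mm long along their x, 14 mm high, at the right. Origin near the joint, on the bench.
- spare_board: Bystander: green circuit board, 50 x 110 mm, with parts up to 11 mm high, lying in front of the fixture. Origin at the middle of its underside.
- header_a: Bystander: white pin header, 12 x 22 x 13 mm, in front of the fixture. Origin at the middle of its underside.
- header_b: Bystander: a second such pin header, in front of the fixture.

How it is judged (in metres and radians):
On the way, in this order (a step that is already met when the one before it is completed fails the run):
1. the cover has been tugged up by its handle (as far as its play, 0.01 rad) while the catch's knob is still within 4 mm of where it started (value of joint cover above 0.01 rad and distance of knob from where it was at the start of the episode below 0.004 m), for 0.05 s.
2. the cover is free and swung up past 0.3 rad (value of joint cover above 0.3 rad), for 0.1 s.
At the end, for the whole second after the job is handed in: The cover stands at 1.04 rad (60 degrees) or more, still (under 0.1 rad/s), held by the fingers (at least 0.5 N of contact), through the last second (value of joint cover above 1.04 rad and velocity of joint cover between -0.1 and 0.1 rad/s and contact force between the fingers and cover above 0.5 N); the arm keeps its last pose, push and grip.
It fails at once if the cover is forced against its catch (over 45 N between cover and bolt) (contact force between bolt and cover above 45 N).
It fails at once if a bystander is moved by more than 15 mm or knocked over (distance of any of spool_a, spool_b, flux, tin, pliers, spare_board, header_a, header_b from where it was at the start of the episode above 0.015 m).
It also fails if it takes over 61 s, if anything falls off the work surface, if the arm or the gripper's body presses on something with over 40 N, if the wrist force passes 120 N, or if a joint passes its speed limit or range.

## Working session

There is one attempt and no reset: what is moved stays moved. The work goes in short steps, Python scripts to look and compute and a tool call to move; the robot and the scene stay as the last step left them, time stands still between calls to the robot, and variables do not carry over. Pictures are saved under pics/ and viewed, at most 10 in all, crops included, and the job is handed in when it is done.

Besides the shell and the picture viewer there is one more tool, called in YAML: its name, and indented under it one key for each argument. send_rows: Moves the arm, as the interface text tells. Its arguments: {"type":"object","properties":{"plan":{"type":"array","items":{"type":"array","items":{"type":"array","items":{"type":"number"}}}},"fingers":{"type":"number"}},"required":["plan"]}

```bash
mkdir -p pics; python3 - <<'E'
from plant import ctrl
import cv2,numpy as np,pickle
d={}
for n in("scene","top"):
    s=ctrl.snapshot(n);d[n]=s;cv2.imwrite(f"pics/{n}0.png",s["img"][:,:,::-1])
    print(n,np.round(s["K"],1).tolist(),np.round(s["pose"],3).tolist())
pickle.dump(d,open("d.pkl","wb"))
print(ctrl.get_obs())
E
```

```text
scene [[401.2, 0.0, 283.5], [0.0, 401.2, 205.0], [0.0, 0.0, 1.0]] [[0.527, 0.484, -0.699, 1.517], [0.85, -0.294, 0.438, -0.628], [0.006, -0.825, -0.566, 0.866], [0.0, 0.0, 0.0, 1.0]]
top [[451.5, 0.0, 284.6], [0.0, 451.5, 212.9], [0.0, 0.0, 1.0]] [[-0.002, -0.978, 0.211, 0.291], [-1.0, 0.001, -0.005, -0.015], [0.004, -0.211, -0.977, 1.313], [0.0, 0.0, 0.0, 1.0]]
{'clock': 0.1, 'joint_pos': array([ 8.19364673e+01,  2.05877214e+01,  6.39484131e-01, -1.71728582e-02,
       -7.01344793e+01, -1.65073225e+01]), 'qvel': array([ 0.02428525, -0.08169209,  0.24247723,  0.03251939,  0.0905029 ,
        0.09740511]), 'tau': array([-4.23403408e-04, -5.84160233e+01,  2.93750972e+01,  7.01531410e+00,
        1.01638897e-02, -5.79012908e-05]), 'tool_pos': array([0.28052081, 0.61348291, 0.22571723]), 'orientation': array([ 1.79916105e+02, -8.02595913e-03, -2.45766966e+01]), 'force': array([-0.07225935, -0.43903719,  0.36771722]), 'moment': array([ 0.00982763,  0.03293671, -0.02974095]), 'gripper_force': 0.0, 'opening': 0.08786941178854367}
```

View pics/top0.png

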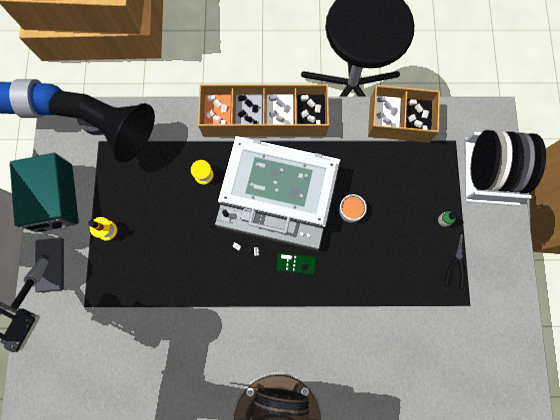

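View pics/scene0.png

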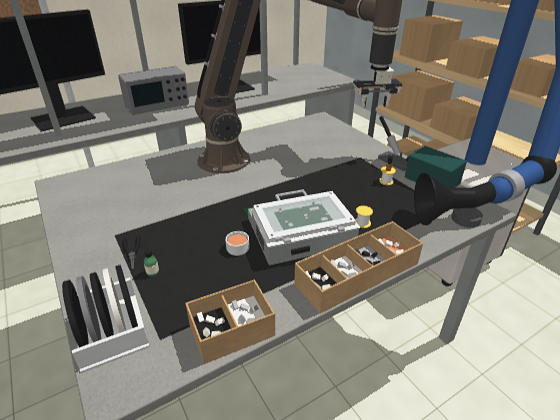

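The top view shows the fixture near (275,195), yawed, with the knob near (226,213) and the handle near (270,220). The spools are at (202,172) and (103,229), and the headers and board are in front around y 245-265. Next I'll enlarge it and measure.

```bash
cat > h.py <<'E'
import numpy as np,cv2
def ray(s,u,v,z):
    K,T=np.array(s["K"]),np.array(s["pose"]); d=T[:3,:3]@np.linalg.solve(K,[u,v,1]); o=T[:3,3]
    return o+d*(z-o[2])/d[2]
def proj(s,p):
    K,T=np.array(s["K"]),np.array(s["pose"]); q=K@(T[:3,:3].T@(np.array(p)-T[:3,3])); return q[:2]/q[2]
E
python3 - <<'E'
from h import *; import pickle
s=pickle.load(open("d.pkl","rb"))["top"]
im=s["img"]
m=((im.min(2)>200)*255).astype(np.uint8); m[:130]=0;m[:,:205]=0;m[:,350:]=0;m[235:]=0
cs,_=cv2.findContours(m,cv2.RETR_EXTERNAL,2)
c=max(cs,key=cv2.contourArea)
r=cv2.approxPolyDP(cv2.convexHull(c),6,True)[:,0]
print(r.tolist())
for p in r: print(np.round(ray(s,*p,0.102),4))
cv2.imwrite("pics/crop.png",cv2.resize(im[130:280,190:370][:,:,::-1],(720,600),interpolation=cv2.INTER_CUBIC))
E
```

```text
[[235, 137], [339, 159], [324, 225], [284, 231], [218, 201]]
[0.7732 0.1203 0.102 ]
[ 0.7072 -0.1741  0.102 ]
[ 0.518  -0.1279  0.102 ]
[ 0.5015 -0.0186  0.102 ]
[0.5858 0.1633 0.102 ]
```

View pics/crop.png

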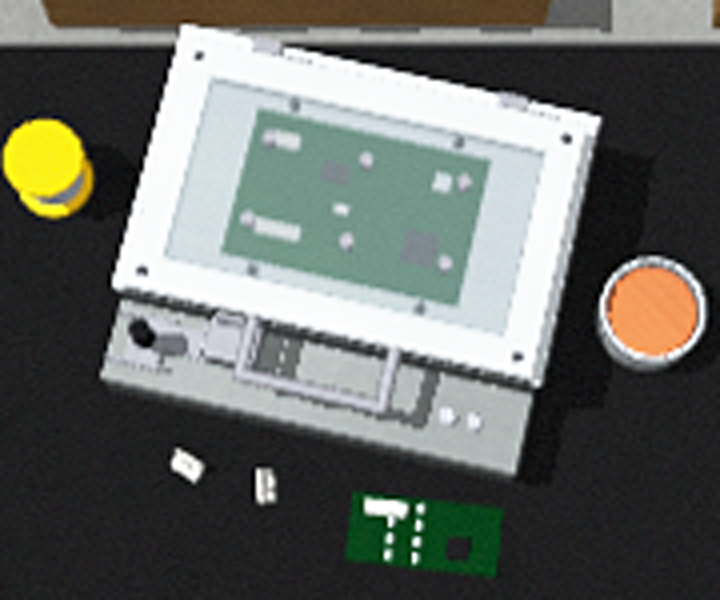

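The crop (4x) shows the cover corners at (180,27), (600,118), (540,385) and (115,290). The handle bar runs from (242,375) to (388,408), the knob top is at (142,332), and the guide box is at (225,338). I'll fit the fixture pose from these.

```bash
python3 - <<'E'
from h import *; import pickle
from scipy.optimize import least_squares
s=pickle.load(open("d.pkl","rb"))["top"]
f=lambda U,V:((U+.5)/4-.5+190,(V+.5)/4-.5+130)
P=[(180,27,.102,78,145),(600,118,.102,78,-145),(540,385,.102,-95,-145),(115,290,.102,-95,145),(315,391,.097,-137,0),(102,378,.05,-155,152),(518,474,.05,-155,-152)]
W=np.array([ray(s,*f(a,b),z)[:2] for a,b,z,_,_ in P]);L=np.array([(x,y) for *_,x,y in P])/1000
def g(q): 
    c,n=np.cos(q[2]),np.sin(q[2]); return L@np.array([[c,n],[-n,c]])+q[:2]
r=least_squares(lambda q:(g(q)-W).ravel(),[.62,0,-.2]);q=r.x
print(q,np.degrees(q[2]));print(np.round((g(q)-W)*1000,1).tolist())
c,n=np.cos(q[2]),np.sin(q[2]);R=np.array([[c,-n],[n,c]])
np.save("fix.npy",q)
k=ray(s,*f(142,332),.094)[:2]; print("knob local",R.T@(k-q[:2]),k)
print("handle",R@[-.137,0]+q[:2],"hinge",R@[.09,0]+q[:2])
def bw(U,V,z):return R.T@(ray(s,*f(U,V),z)[:2]-q[:2])
print("headers",bw(187,465,.013),bw(265,485,.013),"board far edge",bw(352,493,.0),bw(503,508,0),"spool_a",bw(45,160,.056),"tin",bw(652,312,.042))
E
```

```text
[ 0.65049299 -0.00661644 -0.22688129] -12.999340276780261
[[-15.9, -4.3], [-12.9, 10.4], [9.7, 3.0], [8.0, -6.1], [4.5, 0.1], [2.9, -0.8], [3.7, -2.2]]
knob local [-0.12723616  0.12504114] [0.55464429 0.14384071]
handle [0.51700394 0.02420031] hinge [ 0.73818653 -0.02686103]
headers [-0.2007703   0.08283105] [-0.20230224  0.02429737] board far edge [-0.19235931 -0.03784392] [-0.17847048 -0.1476122 ] spool_a [-0.01221348  0.23233494] tin [-0.02108698 -0.22106778]
```

```bash
cat >> h.py <<'E'
from scipy.spatial.transform import Rotation as Ro
def loc(x,y):
    q=np.load("fix.npy"); c,n=np.cos(q[2]),np.sin(q[2]); return np.array([[c,-n],[n,c]])@[x,y]+q[:2]
def go(ctrl,pos,rpy):
    o=ctrl.get_obs(); R=Ro.from_euler("xyz",o["orientation"],degrees=True)
    print("shift cm",np.round(R.inv().apply(np.array(pos)-o["tool_pos"])*100,2),"rot",np.round((R.inv()*Ro.from_euler("xyz",rpy,degrees=True)).as_rotvec(degrees=True),2),"at",np.round(o["tool_pos"],4),np.round(o["orientation"],2),"F",np.round(o["force"],2))
E
python3 - <<'E'
from h import *; from plant import ctrl
go(ctrl,[*loc(-.137,0),.20],[180,0,-103])
E
```

```text
shift cm [46.01 43.75  2.64] rot [ 6.000e-02 -6.000e-02  7.842e+01] at [0.2805 0.6135 0.2257] [ 1.7992e+02 -1.0000e-02 -2.4580e+01] F [-0.07 -0.44  0.37]
```

send_rows:
  plan:
    - [[46,43.75,2.6,0,0,78.4],[46,43.75,2.6,0,0,78.4],[46,43.75,2.6,0,0,78.4],[46,43.75,2.6,0,0,78.4],[46,43.75,2.6,0,0,78.4],[46,43.75,2.6,0,0,78.4],[46,43.75,2.6,0,0,78.4],[46,43.75,2.6,0,0,78.4]]
  fingers: 0.34

```text
clock: 0.77
tool_pos: [0.4048, 0.3027, 0.2128]
orientation: [180.0, -0.0, -82.2]
force: [1.0, -0.3, -0.2]
opening: 0.0397
gripper_force: 0.0
```

```bash
python3 - <<'E'
from h import *; from plant import ctrl
go(ctrl,[*loc(-.137,0),.20],[180,0,-103])
E
```

```text
shift cm [29.11 -7.34  1.28] rot [ 1.00e-02 -0.00e+00  2.08e+01] at [0.4048 0.3027 0.2128] [179.99  -0.   -82.2 ] F [ 0.98 -0.34 -0.22]
```

send_rows:
  plan:
    - [[28.5,-7.3,1.2,0,0,20.5],[28.5,-7.3,1.2,0,0,20.5],[28.5,-7.3,1.2,0,0,20.5],[28.5,-7.3,1.2,0,0,20.5],[28.5,-7.3,1.2,0,0,20.5],[28.5,-7.3,1.2,0,0,20.5],[28.5,-7.3,1.2,0,0,20.5],[28.5,-7.3,1.2,0,0,20.5]]

```text
clock: 1.43
tool_pos: [0.5182, 0.0277, 0.2002]
orientation: [179.9, -0.1, -102.6]
force: [0.2, 1.0, 0.1]
opening: 0.0299
gripper_force: 0.0
```

```bash
python3 - <<'E'
from h import *; from plant import ctrl; import pickle
go(ctrl,[*loc(-.137,0),.20],[180,0,-103])
s=ctrl.snapshot("wrist");pickle.dump(s,open("w.pkl","wb"));cv2.imwrite("pics/w0.png",s["img"][:,:,::-1])
print("pred handle mid,ends,knob,shelf corner",[np.round(proj(s,[*loc(*p[:2]),p[2]])).tolist() for p in [(-.137,0,.1),(-.137,.05,.1),(-.137,-.05,.1),(-.122,.12,.094),(-.155,.152,.05)]])
E
```

```text
shift cm [0.37 0.04 0.02] rot [ 0.06 -0.09  0.37] at [0.5182 0.0277 0.2002] [ 1.7994e+02 -9.0000e-02 -1.0263e+02] F [0.23 1.02 0.06]
pred handle mid,ends,knob,shelf corner [[282.0, 206.0], [282.0, 258.0], [283.0, 148.0], [266.0, 320.0], [297.0, 321.0]]
```

View pics/w0.png

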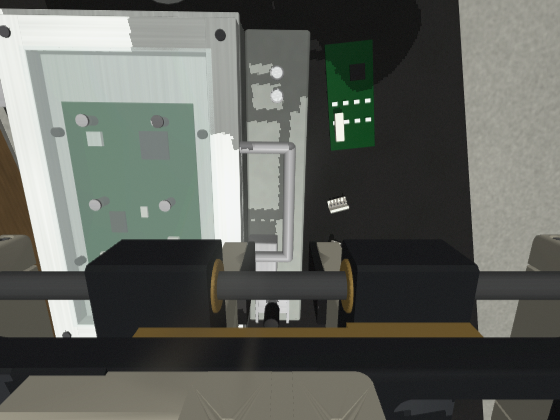

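The wrist view shows the handle bar at column ~289, rows 147 to 258, against a predicted column of 282. The bar is therefore a few mm closer to the robot than my fit says. The knob is at about (270,312). I'll correct the fit with these.

```bash
python3 - <<'E'
from h import *; from plant import ctrl; import pickle
s=pickle.load(open("w.pkl","rb"));g=s["img"].sum(2).astype(int)//3
for r in (165,190,220,240): print(r,g[r,276:302].tolist())
q=np.load("fix.npy");A=ray(s,289.5,147,.095);B=ray(s,289.5,257,.095);print(A,B)
d=(B-A)[:2];print("yaw of bar",np.degrees(np.arctan2(-d[0],d[1])))
M=(A+B)[:2]/2; print("shift",M-loc(-.137,0)); q[:2]+=M-loc(-.137,0); np.save("fix.npy",q);print(q)
t=pickle.load(open("d.pkl","rb"))["top"]
for p in [(-.155,.152,.05),(-.155,-.152,.05),(-.137,0,.097),(-.122,.12,.094),(-.095,.145,.102),(.105,.152,.085),(.105,-.152,.085)]:
  print(p,np.round((proj(t,[*loc(*p[:2]),p[2]])-[189.6,129.6])*4))
go(ctrl,[*loc(-.137,0),.076],[180,0,np.degrees(q[2])-90])
E
```

```text
165 [171, 170, 172, 172, 109, 105, 104, 91, 112, 139, 156, 166, 175, 186, 181, 174, 163, 149, 129, 141, 166, 167, 168, 168, 169, 169]
190 [173, 172, 172, 111, 109, 107, 109, 95, 126, 149, 160, 171, 182, 187, 178, 169, 156, 139, 126, 168, 171, 171, 171, 171, 171, 173]
220 [164, 167, 165, 168, 173, 173, 152, 112, 139, 155, 165, 178, 197, 184, 174, 162, 144, 131, 173, 175, 176, 175, 175, 175, 174, 173]
240 [89, 121, 174, 175, 175, 177, 123, 118, 147, 158, 170, 190, 197, 181, 169, 154, 132, 137, 177, 180, 179, 179, 178, 178, 180, 164]
[ 0.50011866 -0.0236628   0.095     ] [0.52150905 0.07536446 0.095     ]
yaw of bar -12.188909686575292
shift [-0.00619008  0.00165052]
[ 0.64430291 -0.00496593 -0.22688129]
(-0.155, 0.152, 0.05) [101. 383.]
(-0.155, -0.152, 0.05) [519. 478.]
(-0.137, 0, 0.097) [313. 394.]
(-0.122, 0.12, 0.094) [148. 335.]
(-0.095, 0.145, 0.102) [122. 288.]
(0.105, 0.152, 0.085) [185.  28.]
(0.105, -0.152, 0.085) [598. 118.]
shift cm [ 0.48  0.58 12.41] rot [ 0.07 -0.07  0.34] at [0.5177 0.0294 0.2001] [ 1.7993e+02 -7.0000e-02 -1.0266e+02] F [ 0.96  0.62 -0.6 ]
```

send_rows:
  plan:
    - [[0.4,0.55,3,0,0,0.3],[0.4,0.55,6,0,0,0.3],[0.4,0.55,9,0,0,0.3],[0.4,0.55,9,0,0,0.3],[0.4,0.55,9,0,0,0.3]]

```text
clock: 1.9
tool_pos: [0.5101, 0.0304, 0.1102]
orientation: [179.8, -0.1, -102.6]
force: [0.5, 0.9, 0.6]
opening: 0.03
gripper_force: 0.0
```

```bash
python3 - <<'E'
from h import *; from plant import ctrl; import pickle
go(ctrl,[*loc(-.137,0),.076],[180,0,-103])
s=ctrl.snapshot("wrist");pickle.dump(s,open("w.pkl","wb"));cv2.imwrite("pics/w1.png",s["img"][:,:,::-1])
E
```

```text
shift cm [ 0.42 -0.18  3.42] rot [ 0.16 -0.14  0.39] at [0.5101 0.0304 0.1102] [ 1.7984e+02 -1.3000e-01 -1.0261e+02] F [0.5  0.85 0.62]
```

View pics/w1.png

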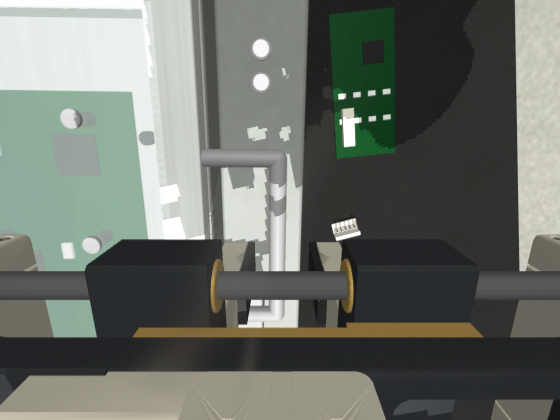

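The bar runs at column ~278, between the fingers (inner faces ~250 and ~314), so it is centred to within 2 mm. Next I descend and close.

send_rows:
  plan:
    - [[0.4,-0.15,1.7,0,0,0],[0.4,-0.15,3.4,0,0,0],[0.4,-0.15,3.4,0,0,0],[0.4,-0.15,3.4,0,0,0]]

```text
clock: 2.28
tool_pos: [0.5123, 0.0265, 0.0783]
orientation: [-179.9, 0.0, -102.6]
force: [0.9, -0.2, 0.3]
opening: 0.0298
gripper_force: 0.0
```

send_rows:
  plan:
    - [[0,0,0,0,0,0],[0,0,0,0,0,0],[0,0,0,0,0,0],[0,0,0,0,0,0]]
  fingers: 0

```text
clock: 2.62
tool_pos: [0.5119, 0.0263, 0.0778]
orientation: [-180.0, 0.0, -102.7]
force: [-2.6, 4.9, 9.9]
opening: 0.0087
gripper_force: 30.2
```

send_rows:
  plan:
    - [[0,0,-0.1,0,0,0],[0,0,-0.2,0,0,0],[0,0,-0.2,0,0,0]]

```text
clock: 2.87
tool_pos: [0.5118, 0.0263, 0.0791]
orientation: [-180.0, 0.0, -102.7]
force: [0.6, 2.5, -1.8]
opening: 0.0092
gripper_force: 30.0
```

send_rows:
  plan:
    - [[0,0,-0.1,0,0,0],[0,0,-0.15,0,0,0],[0,0,-0.15,0,0,0]]

```text
clock: 3.12
tool_pos: [0.5119, 0.0263, 0.0805]
orientation: [-180.0, 0.0, -102.7]
force: [0.7, 4.3, -2.6]
opening: 0.0087
gripper_force: 30.0
```

send_rows:
  plan:
    - [[0,0,-0.05,0,0,0],[0,0,-0.1,0,0,0],[0,0,-0.1,0,0,0]]

```text
clock: 3.37
tool_pos: [0.5119, 0.0263, 0.0815]
orientation: [-180.0, 0.0, -102.7]
force: [0.8, 4.5, -2.3]
opening: 0.0086
gripper_force: 30.0
```

send_rows:
  plan:
    - [[0,0,-0.05,0,0,0],[0,0,-0.1,0,0,0],[0,0,-0.1,0,0,0]]

```text
clock: 3.62
tool_pos: [0.5119, 0.0262, 0.0825]
orientation: [-180.0, 0.0, -102.7]
force: [1.0, 5.0, -2.4]
opening: 0.0092
gripper_force: 30.0
```

send_rows:
  plan:
    - [[0,0,-0.05,0,0,0],[0,0,-0.1,0,0,0],[0,0,-0.1,0,0,0]]

```text
clock: 3.87
tool_pos: [0.5119, 0.0262, 0.083]
orientation: [-180.0, 0.0, -102.7]
force: [4.0, 4.9, -8.3]
opening: 0.0087
gripper_force: 30.0
```

send_rows:
  plan:
    - [[0,0,-0.05,0,0,0],[0,0,-0.05,0,0,0]]

```text
clock: 4.03
tool_pos: [0.5119, 0.0262, 0.0833]
orientation: [-180.0, 0.0, -102.7]
force: [4.0, 4.5, -11.5]
opening: 0.0085
gripper_force: 30.0
```

The force climbs while motion stalls, so the cover is caught. I'll lower it, let go and move to the knob.

send_rows:
  plan:
    - [[0,0,0.2,0,0,0],[0,0,0.45,0,0,0],[0,0,0.55,0,0,0],[0,0,0.55,0,0,0]]

```text
clock: 4.37
tool_pos: [0.5118, 0.0262, 0.0782]
orientation: [-180.0, 0.0, -102.7]
force: [0.5, 5.0, -1.4]
opening: 0.009
gripper_force: 30.0
```

send_rows:
  plan:
    - [[0,0,0,0,0,0],[0,0,0,0,0,0],[0,0,0,0,0,0],[0,0,0,0,0,0],[0,0,-3,0,0,0],[0,0,-6,0,0,0],[0,0,-6,0,0,0],[0,0,-6,0,0,0]]
  fingers: 0.34

```text
clock: 5.03
tool_pos: [0.5127, 0.0262, 0.1402]
orientation: [-179.8, 0.1, -102.7]
force: [-0.5, -1.2, 0.2]
opening: 0.0296
gripper_force: 0.0
```

```bash
python3 - <<'E'
from h import *; from plant import ctrl
q=np.load("fix.npy");R=np.array([[np.cos(q[2]),-np.sin(q[2])],[np.sin(q[2]),np.cos(q[2])]])
# grip position says bar really is here: correct fixture x
bar=R.T@(np.array([.5119,.0262])-q[:2]);print("grip local",bar)
q[:2]+=R@[bar[0]+.137,0];np.save("fix.npy",q)
import pickle;t=pickle.load(open("d.pkl","rb"))["top"]
k=ray(t,(142.5)/4-.5+190,(332.5)/4-.5+130,.094)[:2];print("knob local",R.T@(k-q[:2]))
go(ctrl,[*loc(-.127,.092),.14],[180,0,-103])
go(ctrl,[*loc(-.127,.092),.080],[180,0,-103])
E
```

```text
grip local [-0.13602023  0.00058454]
knob local [-0.12181321  0.12482532]
shift cm [-9.12 -0.97  0.05] rot [-0.19  0.11  0.33] at [0.5127 0.0262 0.1402] [-1.7981e+02  1.1000e-01 -1.0267e+02] F [-0.47 -1.19  0.19]
shift cm [-9.11 -0.95  6.05] rot [-0.19  0.11  0.33] at [0.5127 0.0262 0.1402] [-1.7981e+02  1.1000e-01 -1.0267e+02] F [-0.47 -1.19  0.19]
```

send_rows:
  plan:
    - [[-3,-0.3,0,0,0,0.3],[-6,-0.6,0,0,0,0.3],[-9.1,-0.9,0,0,0,0.3],[-9.1,-0.9,0,0,0,0.3],[-9.1,-0.9,0,0,0,0.3],[-9.1,-0.9,3,0,0,0.3],[-9.1,-0.9,5.5,0,0,0.3],[-9.1,-0.9,5.9,0,0,0.3]]
  fingers: 0

```text
clock: 5.7
tool_pos: [0.5373, 0.1109, 0.0752]
orientation: [179.7, -0.2, -103.0]
force: [-1.3, 0.6, 3.7]
opening: 0.0004
gripper_force: 2.0
```

send_rows:
  plan:
    - [[0,0,0,0,0,0],[-0.5,0,0,0,0,0],[-1,0,0,0,0,0],[-1.3,0,0,0,0,0],[-1.6,0,0,0,0,0],[-1.9,0,0,0,0,0],[-1.9,0,0,0,0,0]]

```text
clock: 6.28
tool_pos: [0.545, 0.1318, 0.08]
orientation: [-180.0, 0.0, -102.9]
force: [-0.1, -0.4, -0.0]
opening: 0.0002
gripper_force: 0.1
```

```bash
python3 - <<'E'
from h import *; from plant import ctrl
go(ctrl,[*loc(-.127,.1225),.080],[180,0,-103])
E
```

```text
shift cm [-1.15 -0.15  0.  ] rot [-0.04  0.03  0.06] at [0.545  0.1318 0.08  ] [-1.7996e+02  3.0000e-02 -1.0294e+02] F [-0.12 -0.42 -0.04]
```

send_rows:
  plan:
    - [[-0.2,0,0,0,0,0],[-0.4,0,0,0,0,0],[-0.6,0,0,0,0,0],[-0.8,0,0,0,0,0]]

```text
clock: 6.62
tool_pos: [0.5464, 0.1391, 0.0795]
orientation: [180.0, -0.0, -103.0]
force: [0.1, -2.9, 2.2]
opening: 0.0005
gripper_force: 1.4
```

send_rows:
  plan:
    - [[-0.2,0,0,0,0,0],[-0.4,0,0,0,0,0],[-0.5,0,0,0,0,0],[-0.5,0,0,0,0,0]]

```text
clock: 6.95
tool_pos: [0.5471, 0.1426, 0.0793]
orientation: [179.9, -0.2, -103.0]
force: [1.5, -10.2, 3.8]
opening: 0.0004
gripper_force: 4.5
```

send_rows:
  plan:
    - [[-0.2,0,0,0,0,0],[-0.3,0,0,0,0,0],[-0.3,0,0,0,0,0]]

```text
clock: 7.2
tool_pos: [0.5471, 0.143, 0.0792]
orientation: [179.9, -0.4, -103.0]
force: [2.3, -19.6, 6.4]
opening: 0.0007
gripper_force: 9.2
```

```bash
python3 - <<'E'
from h import *; from plant import ctrl; import pickle
go(ctrl,[*loc(-.127,.1225),.080],[180,0,-103])
s=ctrl.snapshot("wrist");cv2.imwrite("pics/w2.png",s["img"][:,:,::-1])
E
```

```text
shift cm [-0.01 -0.2  -0.08] rot [ 0.12 -0.38 -0.  ] at [0.5471 0.143  0.0792] [ 179.88   -0.38 -103.  ] F [  2.33 -19.62   6.42]
```

View pics/w2.png

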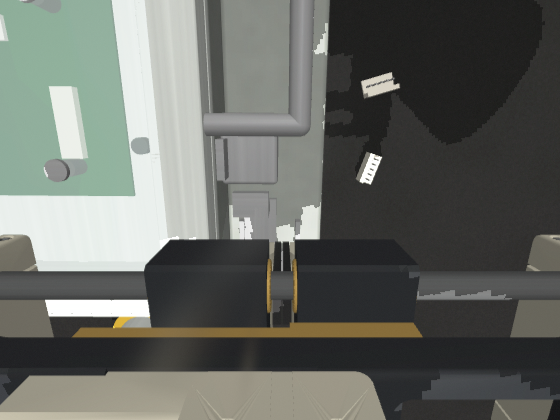

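The view shows the shut fingers on the left half of the shelf, with the guide box at (250,160) and the handle end at (300,125). The push has stopped dead at 20 N, right where the drawn stop should be. I'm going back to the handle.

send_rows:
  plan:
    - [[0.6,0,0,0,0,0],[1,0,0,0,0,0],[1,0,-3,0,0,0],[1,0,-6.5,0,0,0],[1,0,-6.5,0,0,0],[1,0,-6.5,0,0,0]]

```text
clock: 7.75
tool_pos: [0.5474, 0.1387, 0.1466]
orientation: [-179.8, 0.2, -102.9]
force: [-0.0, -0.1, -0.6]
opening: 0.0007
gripper_force: 0.0
```

```bash
python3 - <<'E'
from h import *; from plant import ctrl
go(ctrl,[.5115,.0262,.14],[180,0,-103])
E
```

```text
shift cm [11.77  0.98  0.61] rot [-0.2   0.24  0.06] at [0.5474 0.1387 0.1466] [-179.8     0.24 -102.94] F [-0.05 -0.15 -0.63]
```

send_rows:
  plan:
    - [[3,0.3,0.2,0,0,0],[6,0.5,0.4,0,0,0],[9,0.8,0.6,0,0,0],[11.7,0.95,0.6,0,0,0],[11.7,0.95,0.6,0,0,0],[11.7,0.95,0.6,0,0,0]]
  fingers: 0.34

```text
clock: 8.25
tool_pos: [0.5098, 0.0245, 0.1378]
orientation: [180.0, 0.0, -103.1]
force: [-0.0, 0.7, 0.3]
opening: 0.0292
gripper_force: 0.0
```

```bash
python3 - <<'E'
from h import *; from plant import ctrl
go(ctrl,[.5115,.0262,.078],[180,0,-103])
E
```

```text
shift cm [-0.2  -0.13  5.98] rot [ 0.04  0.01 -0.07] at [0.5098 0.0245 0.1378] [ 1.7996e+02  1.0000e-02 -1.0307e+02] F [-0.05  0.72  0.25]
```

send_rows:
  plan:
    - [[-0.2,-0.1,2,0,0,0],[-0.2,-0.1,4,0,0,0],[-0.2,-0.1,5.9,0,0,0],[-0.2,-0.1,5.9,0,0,0],[-0.2,-0.1,5.9,0,0,0]]

```text
clock: 8.67
tool_pos: [0.5115, 0.0275, 0.0785]
orientation: [179.9, -0.1, -102.9]
force: [-0.2, 0.3, 0.4]
opening: 0.0297
gripper_force: 0.0
```

send_rows:
  plan:
    - [[0,0,0,0,0,0],[0,0,0,0,0,0],[0,0,0,0,0,0],[0,0,0,0,0,0]]
  fingers: 0

```text
clock: 9.0
tool_pos: [0.5121, 0.0273, 0.0802]
orientation: [-180.0, 0.1, -103.0]
force: [-3.1, 5.0, 6.3]
opening: 0.009
gripper_force: 30.2
```

send_rows:
  plan:
    - [[0,0,-0.2,0,0,0],[0,0,-0.4,0,0,0],[0,0,-0.6,0,0,0],[0,0,-0.7,0,0,0],[0,0,-0.7,0,0,0]]

```text
clock: 9.42
tool_pos: [0.5122, 0.0273, 0.0867]
orientation: [-180.0, 0.0, -103.0]
force: [0.9, 3.7, -2.7]
opening: 0.0092
gripper_force: 30.0
```

The cover is free: it went past the old stop with only 2.7 N. I'm swinging it along the arc, with tool -y to the rear and -z up.

send_rows:
  plan:
    - [[0,-0.1,-1.5,0,0,0],[0,-0.31,-3.1,0,0,0],[0,-0.64,-4.65,0,0,0],[0,-1.07,-6.2,0,0,0],[0,-1.61,-7.7,0,0,0],[0,-2.25,-9.1,0,0,0],[0,-2.99,-10.5,0,0,0],[0,-2.99,-10.5,0,0,0]]

```text
clock: 10.08
tool_pos: [0.541, 0.0202, 0.1935]
orientation: [180.0, 0.0, -103.0]
force: [-6.4, 5.9, 1.1]
opening: 0.0087
gripper_force: 30.0
```

```bash
python3 - <<'E'
from h import *; from plant import ctrl
th0=.52
for th in np.arange(.6,1.25,.09): print(round(th,2),"y",round(-22.7*(np.cos(th0)-np.cos(th)),2),"z",round(-22.7*(np.sin(th)-np.sin(th0)),2))
go(ctrl,[*loc(.09-.227*np.cos(th0),0),.094+.227*np.sin(th0)-.016],[180,0,-103])
print(ctrl.get_obs()["joint_pos"])
E
```

```text
0.6 y -0.96 z -1.54
0.69 y -2.19 z -3.17
0.78 y -3.56 z -4.69
0.87 y -5.06 z -6.07
0.96 y -6.68 z -7.32
1.05 y -8.4 z -8.41
1.14 y -10.22 z -9.35
1.23 y -12.11 z -10.12
shift cm [ 0.13 -0.03  0.27] rot [0.04 0.   0.03] at [0.541  0.0202 0.1935] [ 179.96    0.   -102.97] F [-6.42  5.87  1.13]
[ 2.28725913e+01  9.45329273e+00 -1.89642086e+01 -2.90670834e-02
 -6.16100493e+01 -3.58314476e+01]
```

send_rows:
  plan:
    - [[0,-0.96,-1.4,0,0,0],[0,-2.19,-3.0,0,0,0],[0,-3.56,-4.5,0,0,0],[0,-5.06,-5.9,0,0,0],[0,-6.68,-7.15,0,0,0],[0,-7.5,-7.7,0,0,0],[0,-7.5,-7.7,0,0,0]]

```text
clock: 10.67
tool_pos: [0.6144, 0.0026, 0.2727]
orientation: [-179.9, -0.0, -102.9]
force: [-14.3, 6.0, 23.2]
opening: 0.0092
gripper_force: 30.0
```

```bash
python3 - <<'E'
from h import *; from plant import ctrl
for th in (1.0,1.1,1.2,1.25): go(ctrl,[*loc(.09-.227*np.cos(th),0),.094+.227*np.sin(th)-.016],[180,0,-103])
E
```

```text
shift cm [0.06 0.08 0.37] rot [-0.08 -0.05  0.06] at [0.6144 0.0026 0.2727] [-1.7992e+02 -5.0000e-02 -1.0294e+02] F [-14.3    6.02  23.16]
shift cm [ 0.07 -1.89 -0.75] rot [-0.08 -0.05  0.06] at [0.6144 0.0026 0.2727] [-1.7992e+02 -5.0000e-02 -1.0294e+02] F [-14.3    6.02  23.16]
shift cm [ 0.07 -3.96 -1.68] rot [-0.08 -0.05  0.06] at [0.6144 0.0026 0.2727] [-1.7992e+02 -5.0000e-02 -1.0294e+02] F [-14.3    6.02  23.16]
shift cm [ 0.07 -5.03 -2.06] rot [-0.08 -0.05  0.06] at [0.6144 0.0026 0.2727] [-1.7992e+02 -5.0000e-02 -1.0294e+02] F [-14.3    6.02  23.16]
```

The force on the tool points radially outward from the hinge, so the path is a few mm too tight. I'll widen it.

send_rows:
  plan:
    - [[0,0.1,-0.25,0,0,0],[0,-0.4,-0.7,0,0,0],[0,-1.1,-1.1,0,0,0],[0,-1.85,-1.5,0,0,0],[0,-1.85,-1.5,0,0,0]]

```text
clock: 11.08
tool_pos: [0.6333, -0.0019, 0.2844]
orientation: [-180.0, -0.1, -103.0]
force: [-5.0, -3.4, 4.0]
opening: 0.0087
gripper_force: 30.0
```

send_rows:
  plan:
    - [[0,-0.5,-0.3,0,0,0],[0,-1.0,-0.55,0,0,0],[0,-1.5,-0.8,0,0,0],[0,-2.05,-1.0,0,0,0],[0,-2.05,-1.0,0,0,0],[0,-2.05,-1.0,0,0,0],[0,-2.05,-1.0,0,0,0],[0,-2.05,-1.0,0,0,0]]

```text
clock: 11.75
tool_pos: [0.652, -0.0062, 0.2934]
orientation: [180.0, -0.1, -103.0]
force: [-3.0, -4.9, 2.1]
opening: 0.0088
gripper_force: 30.0
```

```bash
python3 - <<'E'
from h import *; from plant import ctrl
o=ctrl.get_obs(); R=Ro.from_euler("xyz",o["orientation"],degrees=True); b=o["tool_pos"]-.019*R.as_matrix()[:,2]
h=loc(.09,0); print("angle",np.arctan2(b[2]-.094,np.hypot(*(b[:2]-h))),"radius",np.hypot(b[2]-.094,np.hypot(*(b[:2]-h))))
print(np.abs(o["qvel"]).max(),o["force"])
s=ctrl.snapshot("scene");cv2.imwrite("pics/s1.png",cv2.resize(s["img"][130:300,180:440][:,:,::-1],(780,510)))
E
```

```text
angle 1.2068043477268062 radius 0.23373501732475152
0.15570011242919213 [-3.02194417 -4.91629871  2.12711032]
```

View pics/s1.png

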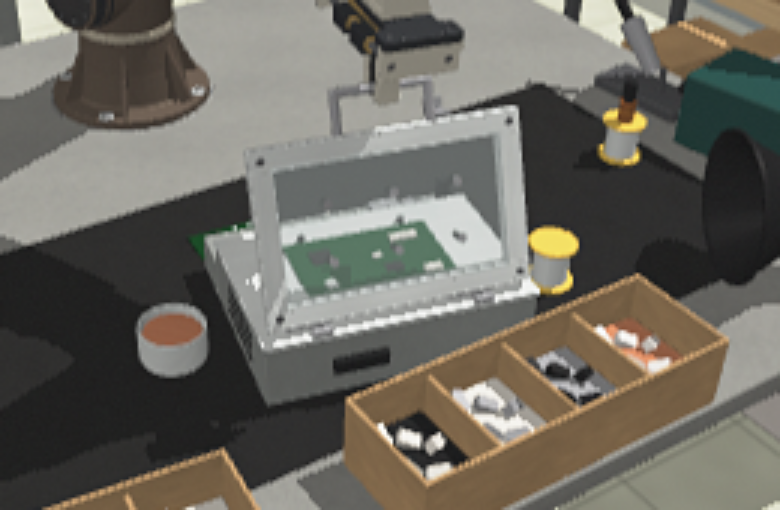

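The picture shows the cover standing up at about 69° with its handle (380,90) in the fingers. The spools at (620,140) and (552,260) and the tin at (172,340) are still standing.

```bash
python3 -c "
from plant import ctrl
print(ctrl.close_job())"
```

```text
the job is handed in; nothing more can be done
None
```

The tug showed the cover was caught, so I slid the catch to its stop, swung the cover up to about 69° (1.2 rad) and handed the job in with the fingers still holding the handle; hand-in returned no verdict, and no bystander was seen to move, though I did not re-measure their positions.

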